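# Refit the tape spindle in the dressing-tape dispenser

## Robot

A 7-joint arm with a two-finger parallel gripper is mounted at the origin on the work surface. World frame = base frame: x ahead of the robot, y to its left, z up, the work surface at z = 0. Lengths are in mm, angles in rad, forces in N, time in s.
With the tool pointing down it reaches from about 400 to 875 mm from the base axis. Payload 6.5 kg.
Tool frame: the origin (TCP) lies on the mounting face of the last link; the fingertips stand 173 mm ahead of it and the grasp point (between the pads) lies 155 mm ahead of it; x points along the fingers, y is the direction in which the jaws open and shut, and the axes are right-handed (so a half turn about x gives the same grasp; the last joint's range is limited). The gripper opens to 85 mm and grips with 20 to 120 N. Pads are 22 mm wide; open, the fingers measure 114 mm over their backs; the gripper's body (76 mm by 85 mm) begins 54 mm behind the grasp point. The pads swing forward as they close: fully open they stand 13 mm farther back than shut.
Start: joints at [1.132, 0.536, -0.004, 1.538, 0.003, 1.067, -0.071], TCP at [236.746, -605.344, 404.69] pointing down, gripper open.
Joint ranges: [-2.7, 2.7], [-0.37, 2.16], [-1.27, 1.26], [0.24, 2.4], [-1.31, 4.45], [0.19, 1.91], [-2.76, 2.76]. Speed limits (rad/s): [2.39, 2.39, 3.14, 3.14, 3.14, 3.14, 3.14].

## Interface

Orientations are given as a unit quaternion [x, y, z, w].
In Python, from station import bot gives the robot as it stands.
- The arm moves only by the shell command python3 -m handwheel 'ROWS' [FORCE]. ROWS is a JSON object of lists of equal length, an entry for each row: "dp": the shift along the tool's x, y, z in m, a list of three; "turn": the turn, a rotation vector about the tool's x, y, z in rad, a list of three; "grip": the gripper's target within -1 to 1 (shut at 1, half-way at 0, fully open at -1). A call has 1 to 5 rows; each row is the pose to reach, as a shift and turn from the pose measured when the call began, along the tool's axes at that moment; what a row does not reach only later rows make up. A row lasts 1/12 s, in which the tool goes at most 41.7 mm and 7.16 degrees, less where a joint would pass 70% of its speed; a pose out of reach is approached as far as the arm can. A call with a gripper value outside its range is refused whole. The fingers move at their own pace and stop on an object; FORCE is the grip in N (left out, the last holds). Time passes only in rows, so rows that repeat a pose let the fingers close. It gives the time, the measured TCP pose, the force and the opening at its end, in the units of the state.
- bot.observe(): the state, without advancing time (a new reading comes with each control period).
- bot.grab_frame(name): name is "side" or "top" or "wrist"; returns a dict with "frame" (480x640x3 uint8, red, green, blue), "mtx" (3x3 intrinsics, pixels), "rvec" (rotation vector, rad) and "tvec" (3), from world to camera coordinates, as OpenCV has them; the wrist camera has in their place "mount" (4x4, takes a point from camera to tool coordinates, whose origin is the TCP and whose axes are the tool frame's). Camera axes: x right, y down, z forward; pixel columns grow to the right and rows downward; lengths in mm; the calibration is good to about 2 mm. A picture is of the moment at which its call begins: read the wrist's pose just before it. There is no depth.
- bot.close_job(): hands the job in, once; it reports no verdict.
The state is a dict: "clock": time; "joint_positions": joint angles; "qd": joint speeds; "effort": joint torques, N m; "ee_pos": TCP position; "ee_rot": TCP orientation; "wrist_force": force on the tool from outside, world axes, zero at the start; "torque": the same for the moment, N m; "grip_width": finger opening in mm.
Only numpy, scipy, OpenCV 4.12 (cv2) and the standard library are available. Lean on these libraries where they do the work, as an engineer would, in place of code of your own. Each camera call takes 0.05 s, during which the arm holds its last target.

## Task

Put the spindle with its tape roll back into the tape dispenser on the treatment bench: rest its spring-loaded steel nose in the plain end cup, push the spindle in against the spring, swing its tongued end down in front of the brake cup and let it out. Then turn the roll until the tongue drops into the groove of the brake hub, so that the spindle sits fully home between both cups, and let go of it. Do not force the dispenser or ram things into it, and leave the kidney dish, forceps, bottle and carton where they are.

Things in the scene. Friction and masses are not known exactly. Their poses are not given: they have to be found in the camera images.
- dispenser: white bench-top tape dispenser, fixed. Origin: centre of its underside. y runs along the spindle line to the left (brake) cheek, z up, -x is its front. Base 130 x 200 mm, top 13 mm up. Cheeks 6 mm thick, inner faces at y = 83 and -78 mm, 44 mm wide and 107 mm up at their tops; a grey brake drum outside the left one. A toothed cutter, 40 mm high, crosses the front 60 mm from the spindle line.
- brake_cup (a point): floor of the groove in the left (+y) cup, on the spindle line, 85 mm up, axes as the dispenser. The cup opens to -y, rim 18 mm from this point: a cone 25 mm wide at the mouth, 15 mm at 12 mm in, where the brake hub's face lies. The face has a cross groove, 7.5 mm wide, 6 mm deep; the hub turns only stiffly and its angle differs each time and is not shown.
- plain_cup (a point): centre of the floor of the right (-y) cup, 85 mm up. It opens to +y: 12 mm deep, a cone 17 mm wide at the floor and 25 mm at the mouth, 32 mm outside. This floor is 156 mm from the floor of the brake cup's groove, 150 mm from its hub's face and 138 mm from its rim.
- spindle: loose spindle with a white tape roll (50 mm diameter, 72 mm long, tight on it; grip it across the roll's middle from above). Origin: centre of the roll on the axis, 25 mm up at the start, lying on its side on the bench; x along the spindle towards the sprung nose. 0.15 to 0.25 kg. With the spring out it is 160 mm long, so it cannot be lowered level between the cups.
- tongue_tip (a point): tip of the tongue, 80 mm from the roll's centre: a flat grey tongue 13 mm wide (along the spindle's z), 5 mm thick, 8 mm long, on a short grey 12 mm pin on the end of a grey 20 mm tube. It fits the hub's cross groove every quarter turn (within about 9 degrees). Turn the spindle and it drops in 6 mm by its spring if the roll is held lightly or let go. Axes as the spindle.
- sprung_tip (a point): tip of the sprung nose, a plain round-ended bright steel pin 12 mm in diameter that stands 43 mm out of the grey tube (tube's end 37 mm from the roll's centre). Tip 80 mm from the roll's centre with the spring out, less when pushed in. Axes as the spindle.
- plunger (a joint): how far the sprung nose is pushed in, in m: 0 out, 0.029 at its stop. The spring takes 5.5 N to start and 0.3 N more per mm (12.7 N at 24 mm). With its tip on the plain cup's floor it must be in by more than 22 mm for the tongue to pass the brake cup's rim. Between the cups it reads 0.0075 to 0.010 with the tongue on the hub's face, about 0.0035 with it home in the groove.
- kidney_dish: steel kidney dish, about 200 x 90 x 38 mm, origin under its middle; leave alone.
- forceps: steel ring-handled forceps lying flat, 140 mm long, 45 mm wide at the rings, 6 mm thick, x along it to the tips; leave alone.
- bottle: white bottle, 56 mm diameter, 140 mm tall, standing upright, origin under its centre; leave alone.
- carton: white carton with a pale blue band, 75 x 110 x 55 mm, origin under its centre; leave alone.

How it is judged (in metres and radians):
At the end, for the whole second after the job is handed in: The spindle is at rest between the cups: sprung tip within 8 mm of the plain cup's floor centre, tongue tip within 8 mm of the centre of the groove's floor and less than 3.5 mm short of that floor (dropped in), spring pushed in by 1 to 6.5 mm, the robot touching nothing (distance between sprung_tip and plain_cup below 0.008 m and distance between tongue_tip and brake_cup below 0.008 m and y of tongue_tip in the frame of brake_cup above -0.0035 m and value of joint plunger between 0.001 and 0.0065 m and linear speed of spindle below 0.02 m/s).
It fails at once if the dispenser is forced: contact forces on it add up to more than 70 N (contact force between dispenser and anything else above 70 N).
It fails at once if the kidney dish, forceps, bottle or carton is shifted by more than 30 mm (distance of any of kidney_dish, forceps, bottle, carton from where it was at the start of the episode above 0.03 m).
It fails at once if the bottle is knocked over (angle between bottle's own z axis and vertical above 0.5 rad).
It also fails if it takes over 72 s, if anything falls off the work surface, if the arm or the gripper's body presses on something with over 40 N, if the wrist force passes 120 N, or if a joint passes its speed limit or range.

## Working session

There is one attempt and no reset: what is moved stays moved. The work goes in short steps, Python scripts to look and compute and a shell command to move; the robot and the scene stay as the last step left them, time stands still between calls to the robot, and variables do not carry over. Pictures are saved under pics/ and viewed, and the job is handed in when it is done.

```bash
mkdir -p pics; ls
cat > h.py <<'E'
import numpy as np, cv2
from scipy.spatial.transform import Rotation as R
from station import bot
def snap(n,f):
    g=bot.grab_frame(n); cv2.imwrite('pics/'+f,g['frame'][:,:,::-1]); return g
def ray(g,uv,s=None):
    K=np.array(g['mtx']); d=np.linalg.inv(K)@[uv[0],uv[1],1]
    if 'rvec' in g:
        Rm=cv2.Rodrigues(np.array(g['rvec'],float))[0]; t=np.array(g['tvec']).ravel()
        return -Rm.T@t, Rm.T@d
    M=np.array(g['mount']); Rt=R.from_quat(s['ee_rot']).as_matrix()
    return Rt@M[:3,3]+s['ee_pos'], Rt@M[:3,:3]@d
def onz(g,uv,z,s=None):
    o,d=ray(g,uv,s); return o+d*(z-o[2])/d[2]
def proj(g,P,s=None):
    P=np.atleast_2d(np.array(P,float)); K=np.array(g['mtx'])
    if 'rvec' in g:
        c=(cv2.Rodrigues(np.array(g['rvec'],float))[0]@P.T).T+np.array(g['tvec']).ravel()
    else:
        M=np.array(g['mount']); Rt=R.from_quat(s['ee_rot']).as_matrix()
        T=(Rt.T@(P-s['ee_pos']).T).T; c=(M[:3,:3].T@(T-M[:3,3]).T).T
    p=(K@c.T).T; return p[:,:2]/p[:,2:]
def tri(a,b):
    A=[];B=[]
    for o,d in(a,b):
        d=d/np.linalg.norm(d);P=np.eye(3)-np.outer(d,d);A.append(P);B.append(P@o)
    return np.linalg.solve(sum(A),sum(B))
E
python3 - <<'E'
from h import *
import pickle
s=bot.observe(); print(s)
G={}
for n in('side','top','wrist'):
    G[n]=snap(n,n+'0.png')
pickle.dump((s,G),open('g0.pkl','wb'))
for n in G: print(n,{k:np.array(v).round(3).tolist() for k,v in G[n].items() if k!='frame'})
for n in('side','top'):print(ray(G[n],(320,240)))
E
```

```text
pics
{'clock': 0.0, 'joint_positions': array([ 1.1317815 ,  0.53718308, -0.00443881,  1.53885608,  0.00261375,
        1.06731005, -0.0711936 ]), 'qd': array([ 2.37933243e-03,  8.87115257e-04, -6.16501869e-04,  2.19164119e-03,
       -1.14297536e-04,  7.41523794e-05, -7.51375314e-04]), 'effort': array([ 5.66037997e-04, -5.83394301e+01,  1.04882307e+00, -2.59093201e+01,
        1.21760939e-02,  9.58907098e-03, -2.45198498e-05]), 'ee_pos': array([ 236.63798197, -605.04384716,  403.80851979]), 'ee_rot': array([-0.69468818, -0.13167459,  0.69501441, -0.13048029]), 'wrist_force': array([ 0.67383704, -0.48260322, -0.23763723]), 'torque': array([-0.00486162, -0.00040237, -0.02963788]), 'grip_width': 85.52377289263134}
side {'mtx': [[563.777, 0.0, 329.317], [0.0, 563.777, 239.95], [0.0, 0.0, 1.0]], 'rvec': [0.349, -2.762, 1.266], 'tvec': [538.573, 227.538, 1111.39]}
top {'mtx': [[516.79, 0.0, 312.686], [0.0, 516.79, 247.972], [0.0, 0.0, 1.0]], 'rvec': [2.162, -2.2, 0.129], 'tvec': [-89.186, 583.636, 1317.534]}
wrist {'mtx': [[391.118, 0.0, 316.753], [0.0, 391.118, 238.716], [0.0, 0.0, 1.0]], 'mount': [[-0.001, -0.289, 0.957, 30.751], [1.0, -0.0, 0.001, 0.981], [-0.0, 0.957, 0.289, -73.183], [0.0, 0.0, 0.0, 1.0]]}
(array([373.20045762, 804.93316781, 888.72176649]), array([ 0.18561721, -0.73305636, -0.65455919]))
(array([ 450.76007757,  -70.36690301, 1369.79705451]), array([ 0.11250843, -0.03593398, -0.99322144]))
```

View pics/side0.png

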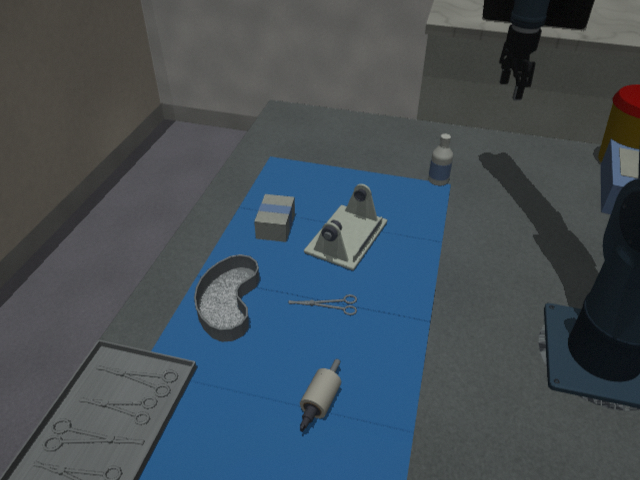

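View pics/top0.png

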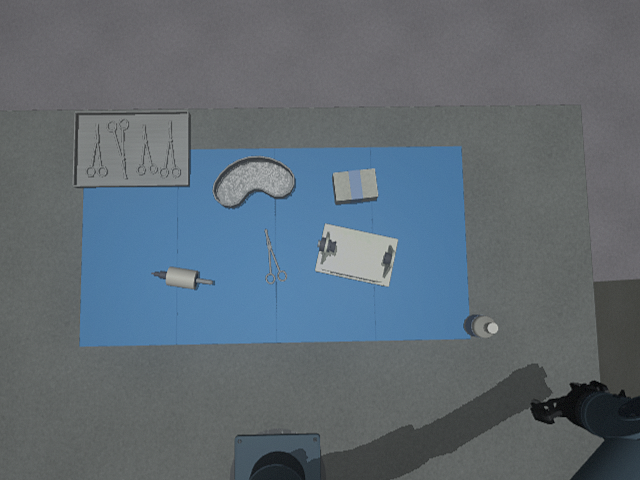

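View pics/wrist0.png

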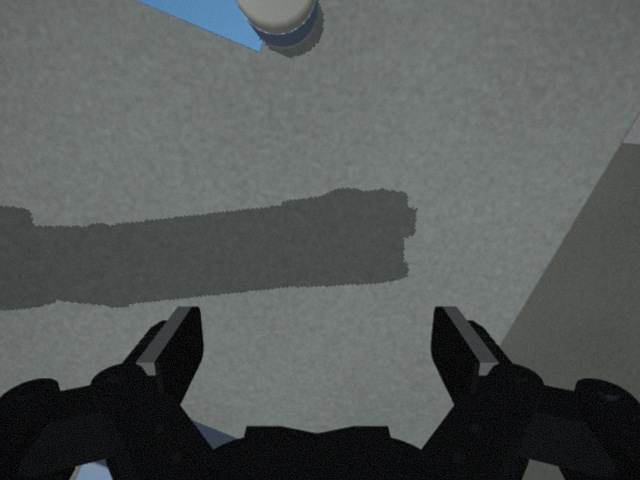

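Run:
```python
import cv2,numpy as np
t=cv2.imread('pics/top0.png');s=cv2.imread('pics/side0.png')
a=cv2.resize(t[210:300,300:410],None,fx=5,fy=5,interpolation=2)
b=cv2.resize(t[255:300,140:230],None,fx=5,fy=5,interpolation=2)
c=cv2.resize(s[175:275,295:395],None,fx=5,fy=5,interpolation=2)
d=cv2.resize(s[350:440,285:355],None,fx=5,fy=5,interpolation=2)
cv2.imwrite('pics/z1.png',np.hstack([a,np.zeros((450,10,3),np.uint8)]));
o=np.zeros((500,800+60,3),np.uint8);o[:500,:500]=c;o[:450,505:855]=d;cv2.imwrite('pics/z2.png',cv2.resize(o,(800,465)))
cv2.imwrite('pics/z3.png',b)
```

```text
(no output)
```

View pics/z1.png

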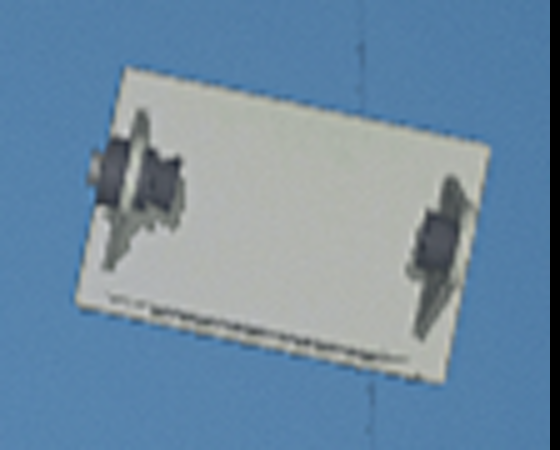

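View pics/z2.png

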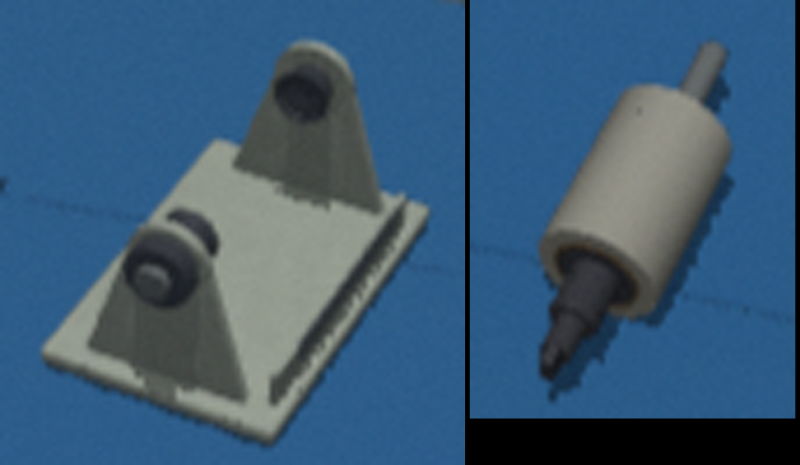

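View pics/z3.png

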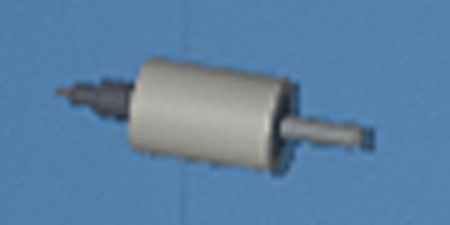

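Run:
```python
from h import *
import pickle
from scipy.optimize import least_squares
s,G=pickle.load(open('g0.pkl','rb'));g=G['top'];gs=G['side']
c=np.array([(126,67),(490,148),(444,383),(78,305)])/5+[300,210]
P=np.array([onz(g,u,13) for u in c]);print(P.round(1))
# sides
print([np.linalg.norm(P[i]-P[(i+1)%4]).round(1) for i in range(4)])
# corners dispenser frame: back-left(+x,+y), back-right, front-right, front-left
L=np.array([(65,100,13),(65,-100,13),(-65,-100,13),(-65,100,13.)])
cs=np.array([(218,138),(430,207),(273,443),(42,352)])*860/800/5+[295,175]
def T(p,L): 
    return R.from_euler('z',p[2]).apply(L)+[p[0],p[1],0]
# side corners: identify: image left-back.. order back-left.. compute assoc
def res(p):
    return np.r_[(proj(g,T(p,L))-c).ravel()]
r=least_squares(res,[500,-200,-0.2]);print('disp top',r.x,r.fun.round(1))
print('side pred',proj(gs,T(r.x,L)).round(1),cs.round(1))
# spindle
for nm,u in dict(t=(58,94),n=(373,138)).items(): print(nm,onz(g,np.array(u)/5+[140,255],25))
z=np.array([(545,375),(714,45)]); u=(z*860/800-[505,0])/5+[285,350]
u2=((z*[860/800,500/465])-[505,0])/5+[285,350]
a=np.array([58,94])/5+[140,255];b=np.array([373,138])/5+[140,255]
print(u2,[tri(ray(g,a),ray(gs,u2[0])),tri(ray(g,b),ray(gs,u2[1]))])
```

```text
[[ 648.5 -134.1   13. ]
 [ 602.2 -326.4   13. ]
 [ 478.4 -297.8   13. ]
 [ 522.7 -106.3   13. ]]
[np.float64(197.7), np.float64(127.1), np.float64(196.6), np.float64(128.9)]
disp top [ 5.62962861e+02 -2.16156461e+02 -2.29039735e-01] [-0.2 -0.2  0.7 -0.5  0.4  0.5 -0.9  0.1]
side pred [[304.  249.5]
 [341.8 203.7]
 [388.7 218.8]
 [354.6 267.7]] [[341.9 204.7]
 [387.4 219.5]
 [353.7 270.2]
 [304.  250.7]]
t [522.18887291 318.44240215  25.        ]
n [496.56837683 156.09621358  25.        ]
[[301.175      430.64516129]
 [337.51       359.67741935]] [array([523.72274985, 319.07985336,  23.65863036]), array([498.54891991, 157.31487923,  19.15769545])]
```

```bash
cat >> h.py <<'E'
def plan(s,P,Rt,grasp=True):
    """P: target grasp point (or TCP); Rt: 3x3 target. returns dp(m), turn in tool axes"""
    R0=R.from_quat(s['ee_rot']).as_matrix(); P=np.array(P,float)
    if grasp: P=P-Rt@[155,0,0]
    return (R0.T@(P-s['ee_pos'])/1000).round(4), R.from_matrix(R0.T@Rt).as_rotvec().round(4)
def down(yaw):
    """tool x down, tool z along heading yaw"""
    z=np.array([np.cos(yaw),np.sin(yaw),0]);x=np.array([0,0,-1.]);return np.c_[x,np.cross(z,x),z]
def gp(s): 
    Rt=R.from_quat(s['ee_rot']).as_matrix();return s['ee_pos']+Rt@[155,0,0]
E
python3 - <<'E'
from h import *
s=bot.observe();print(R.from_quat(s['ee_rot']).as_matrix().round(3))
a=np.arctan2(-162.3,-25.4);print(a)
for yaw in(a,a+np.pi):
    print(plan(s,(509.5,237.3,150),down(yaw)))
E
```

```text
[[-0.001  0.364 -0.931]
 [ 0.001 -0.931 -0.364]
 [-1.    -0.001  0.   ]]
-1.7260374020598386
(array([ 0.0998, -0.685 , -0.561 ]), array([-1.0427e+00, -6.0000e-04,  1.2000e-03]))
(array([ 0.0998, -0.685 , -0.561 ]), array([2.0989e+00, 1.4000e-03, 7.0000e-04]))
```

```bash
python3 -m handwheel '{"dp":[[0,-0.20,-0.25],[0,-0.20,-0.25],[0,-0.20,-0.25],[0,-0.30,-0.35],[0,-0.30,-0.35]],"turn":[[-0.1,0,0],[-0.2,0,0],[-0.3,0,0],[-0.4,0,0],[-0.5,0,0]],"grip":[-1,-1,-1,-1,-1]}' 60
python3 - <<'E'
from h import *
s=bot.observe();print(s['joint_positions'],s['qd'])
print(plan(s,(509.5,237.3,130),down(-1.726)))
E
```

```text
clock: 0.57
ee_pos: [337.9, -421.0, 404.3]
ee_rot: [-0.64, -0.301, 0.64, -0.3]
wrist_force: [0.9, -0.2, -0.5]
grip_width: 85.3
[ 0.95239532  0.35760734 -0.17661066  1.82355511  0.07426852  0.96827766
  0.05151114] [-0.47217119 -0.33548724 -0.4505528   0.51786151  0.13544064 -0.16803121
  0.20704938]
(array([ 0.12  , -0.2884, -0.616 ]), array([-0.5378, -0.0009,  0.0012]))
```

```bash
python3 -m handwheel '{"dp":[[0,-0.288,-0.616],[0,-0.288,-0.616],[0,-0.288,-0.616],[0,-0.288,-0.616],[0,-0.288,-0.616]],"turn":[[-0.1,0,0],[-0.2,0,0],[-0.3,0,0],[-0.4,0,0],[-0.538,0,0]],"grip":[-1,-1,-1,-1,-1]}'
python3 - <<'E'
from h import *
s=bot.observe();print(s['joint_positions'],s['qd'])
print(plan(s,(509.5,237.3,130),down(-1.726)))
E
```

```text
clock: 0.98
ee_pos: [390.0, -219.4, 404.7]
ee_rot: [-0.539, -0.458, 0.539, -0.457]
wrist_force: [0.0, -1.3, 0.6]
grip_width: 85.3
[ 0.75592715  0.21566155 -0.38816118  2.03127976  0.10176893  0.91384077
  0.15020033] [-0.52865844 -0.20339326 -0.58759681  0.29067677  0.06178353 -0.06651779
  0.37230037]
(array([ 0.12  ,  0.0438, -0.47  ]), array([-0.0081, -0.0008,  0.0009]))
```

```bash
python3 -m handwheel '{"dp":[[0,0.044,-0.47],[0,0.044,-0.47],[0,0.044,-0.47],[0,0.044,-0.47],[0,0.044,-0.47]],"turn":[[0,0,0],[0,0,0],[0,0,0],[0,0,0],[0,0,0]],"grip":[-1,-1,-1,-1,-1]}'; python3 -m handwheel '{"dp":[[0.06,0.044,-0.30],[0.12,0.044,-0.30],[0.12,0.044,-0.30],[0.12,0.044,-0.30],[0.12,0.044,-0.30]],"turn":[[0,0,0],[0,0,0],[0,0,0],[0,0,0],[0,0,0]],"grip":[-1,-1,-1,-1,-1]}';python3 - <<'E'
from h import *
s=bot.observe();print(s['joint_positions'],s['qd'])
print(plan(s,(509.5,237.3,130),down(-1.726)))
E
```

```text
clock: 1.4
ee_pos: [442.6, -17.9, 404.9]
ee_rot: [-0.539, -0.458, 0.539, -0.457]
wrist_force: [1.2, -0.5, -0.8]
grip_width: 85.2
clock: 1.82
ee_pos: [501.6, 167.2, 330.9]
ee_rot: [-0.539, -0.458, 0.539, -0.457]
wrist_force: [0.2, -0.3, 0.1]
grip_width: 85.6
[ 0.01637212  0.48796863 -0.54015923  1.89711682  0.3276584   0.84493747
 -0.85682756] [-0.94015572  0.69972163  0.15647532 -0.51045217  0.40713457 -0.0994849
 -0.95271018]
(array([ 0.0459, -0.0037, -0.0705]), array([-0.0089, -0.0001,  0.0006]))
```

```bash
python3 -m handwheel '{"dp":[[0.046,-0.004,-0.07],[0.046,-0.004,-0.07],[0.046,-0.004,-0.07],[0.046,-0.004,-0.07],[0.046,-0.004,-0.07]],"turn":[[0,0,0],[-0.009,0,0],[-0.009,0,0],[-0.009,0,0],[-0.009,0,0]],"grip":[-1,-1,-1,-1,-1]}'
python3 - <<'E'
from h import *
import pickle
s=bot.observe();print(s['ee_pos'],s['joint_positions'],abs(s['qd']).max())
g=snap('wrist','w1.png');pickle.dump((s,g),open('g1.pkl','wb'))
print(plan(s,(509.5,237.3,130),down(-1.726)))
E
```

```text
clock: 2.23
ee_pos: [509.1, 236.3, 284.6]
ee_rot: [-0.537, -0.46, 0.538, -0.46]
wrist_force: [-0.2, -0.3, 0.8]
grip_width: 85.4
[509.07146874 236.32046364 284.57648194] [-0.1347869   0.60342465 -0.50569041  1.84146612  0.39360444  0.7991163
 -1.0000202 ] 0.03246880141067405
(array([-0.0004,  0.0003, -0.001 ]), array([0.0001, 0.0011, 0.0013]))
```

View pics/w1.png

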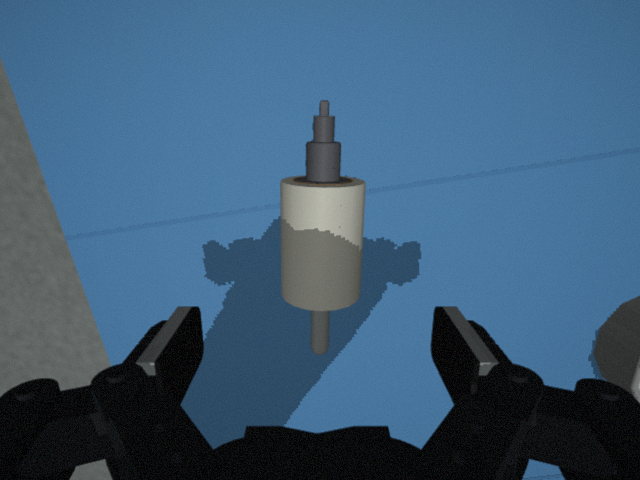

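Run:
```python
from h import *
import pickle
s,g=pickle.load(open('g1.pkl','rb'))
t=onz(g,(324,101),25,s);n=onz(g,(320,353),25,s)
# roll edges
f0=onz(g,(322,178),50,s)  # top rear edge approx
print(t,n,np.linalg.norm(t-n))
a=np.arctan2(*(n-t)[[1,0]]);c=(t+n)/2;print(a,c)
u=np.array([np.cos(a),np.sin(a),0]);v=np.array([-u[1],u[0],0])
print(proj(g,[c+u*36+v*25,c+u*36-v*25,c-u*36+v*25,c-u*36-v*25,c+u*36-[0,0,25],c-u*36+[0,0,25],c-u*80,c+u*80],s).round(1))
Rt=R.from_quat(s['ee_rot']).as_matrix()
print(plan(s,[c[0],c[1],25],down(a)))
```

```text
[525.61600994 317.10899872  25.        ] [499.15322496 159.60614958  25.        ] 159.71044573811517
-1.7372562614636915 [512.38461745 238.35757415  25.        ]
[[360.1 293.6]
 [281.8 292.8]
 [365.5 180.9]
 [280.  179.9]
 [320.6 278. ]
 [323.4 187.5]
 [324.  100.7]
 [320.  353.2]]
(array([ 0.1046,  0.0031, -0.0026]), array([0.0114, 0.0011, 0.0013]))
```

```bash
python3 -m handwheel '{"dp":[[0.035,0.003,-0.0026],[0.07,0.003,-0.0026],[0.09,0.003,-0.0026],[0.106,0.003,-0.0026],[0.106,0.003,-0.0026]],"turn":[[0.0114,0.001,0.001],[0.0114,0.001,0.001],[0.0114,0.001,0.001],[0.0114,0.001,0.001],[0.0114,0.001,0.001]],"grip":[-1,-1,-1,-1,-1]}'; python3 -m handwheel '{"dp":[[0,0,0],[0,0,0],[0,0,0],[0,0,0],[0,0,0]],"turn":[[0,0,0],[0,0,0],[0,0,0],[0,0,0],[0,0,0]],"grip":[0,0.2,0.6,0.6,0.6]}' 70
python3 - <<'E'
from h import *
s=bot.observe();print(gp(s),s['grip_width'],s['wrist_force'])
snap('wrist','w2.png')
E
```

```text
clock: 2.7
ee_pos: [512.4, 234.9, 177.2]
ee_rot: [-0.54, -0.455, 0.542, -0.456]
wrist_force: [-0.1, 0.3, 0.6]
grip_width: 85.6
clock: 3.12
ee_pos: [513.1, 234.6, 179.0]
ee_rot: [-0.54, -0.454, 0.542, -0.456]
wrist_force: [-2.1, -1.8, 7.0]
grip_width: 48.5
[513.11538372 234.0793115   24.01103007] 48.489352234100345 [-2.12441975 -1.7518806   7.02985091]
```

View pics/w2.png

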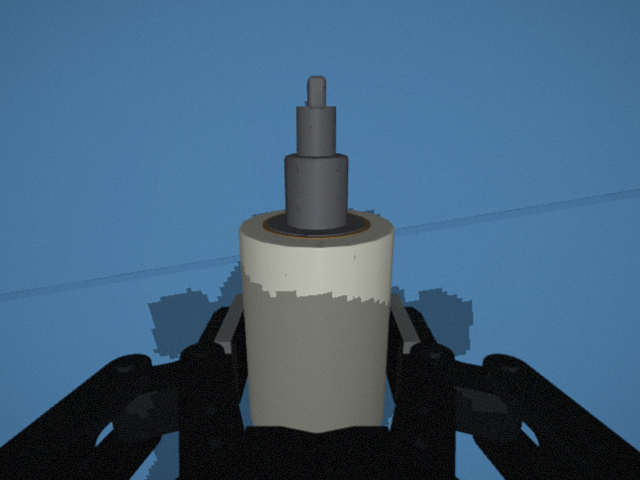

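```bash
python3 -m handwheel '{"dp":[[-0.02,0,0],[-0.05,0,0],[-0.08,0,0],[-0.11,0,0],[-0.13,0,0]],"turn":[[0,0,0],[0,0,0],[0,0,0],[0,0,0],[0,0,0]],"grip":[0.6,0.6,0.6,0.6,0.6]}'
python3 - <<'E'
from h import *
import pickle
from scipy.optimize import least_squares
s,G=pickle.load(open('g0.pkl','rb'));g=G['top'];gs=G['side']
c=np.array([(126,67),(490,148),(444,383),(78,305)])/5+[300,210]
cs=np.array([(218,138),(430,207),(273,443),(42,352)])*[860/800,500/465]/5+[295,175]
L=np.array([(65,100,13),(65,-100,13),(-65,-100,13),(-65,100,13.)])
Ls=L[[1,2,3,0]]
T=lambda p,L:R.from_euler('z',p[2]).apply(L)+[p[0],p[1],0]
cu=np.array([(303,90)])*[860/800,500/465]/5+[295,175]; Lc=np.array([(0,-66,85.)])
for name,f in dict(top=lambda p:(proj(g,T(p,L))-c).ravel(),side=lambda p:(proj(gs,T(p,Ls))-cs).ravel(),both=lambda p:np.r_[(proj(g,T(p,L))-c).ravel(),(proj(gs,T(p,Ls))-cs).ravel()]).items():
    r=least_squares(f,[500,-200,-0.2]);print(name,r.x,r.fun.round(1)); print(proj(gs,T(r.x,Lc)),cu)
a=cv2.resize(G['side']['frame'][175:275,295:395][:,:,::-1],None,fx=6,fy=6,interpolation=2)
b=cv2.resize(G['top']['frame'][210:300,300:410][:,:,::-1],None,fx=6,fy=6,interpolation=2)
p=r.x
pts={'c':[(12.5*np.cos(t),-66,85+12.5*np.sin(t)) for t in np.linspace(0,6.28,24)],'b':[(16*np.cos(t),60,85+16*np.sin(t)) for t in np.linspace(0,6.28,24)]}
for k in pts:
  for im,gg,o in((a,gs,(295,175)),(b,g,(300,210))):
    for q in proj(gg,T(p,np.array(pts[k]))): cv2.circle(im,tuple(((q+.5-o)*6).astype(int)),1,(0,0,255),-1)
cv2.imwrite('pics/z4.png',a);cv2.imwrite('pics/z5.png',b)
s=bot.observe();print(gp(s),s['wrist_force'],s['grip_width'])
g=snap('wrist','w3.png');pickle.dump((s,g),open('g3.pkl','wb'))
E
```

```text
clock: 3.58
ee_pos: [513.5, 235.2, 312.7]
ee_rot: [0.542, 0.454, -0.54, 0.457]
wrist_force: [0.1, 1.4, -2.2]
grip_width: 47.9
top [ 5.62962861e+02 -2.16156461e+02 -2.29039735e-01] [-0.2 -0.2  0.7 -0.5  0.4  0.5 -0.9  0.1]
[[360.84946697 195.11468549]] [[360.145      194.35483871]]
side [ 5.62989407e+02 -2.10815390e+02 -2.29647328e-01] [-0.5  0.2  0.9  0.6  0.4 -1.  -0.7  0.2]
[[360.41010667 196.39434058]] [[360.145      194.35483871]]
both [ 5.63173131e+02 -2.14289490e+02 -2.29369116e-01] [-0.9 -0.2  0.  -0.6 -0.3  0.5 -1.6  0.1 -0.3 -0.6  1.  -0.3  0.6 -2.
 -0.3 -0.7]
[[360.61709857 195.54882615]] [[360.145      194.35483871]]
[514.05169711 234.96731357 157.70471756] [ 0.14719893  1.36622799 -2.22248947] 47.889501585794825
```

View pics/z4.png

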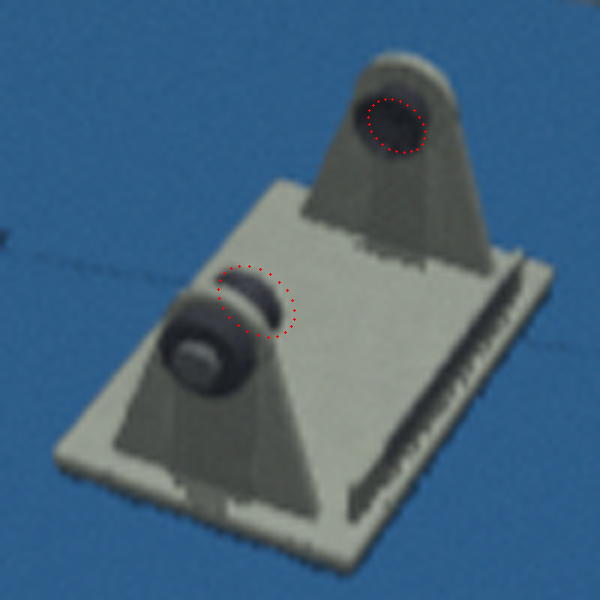

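View pics/z5.png

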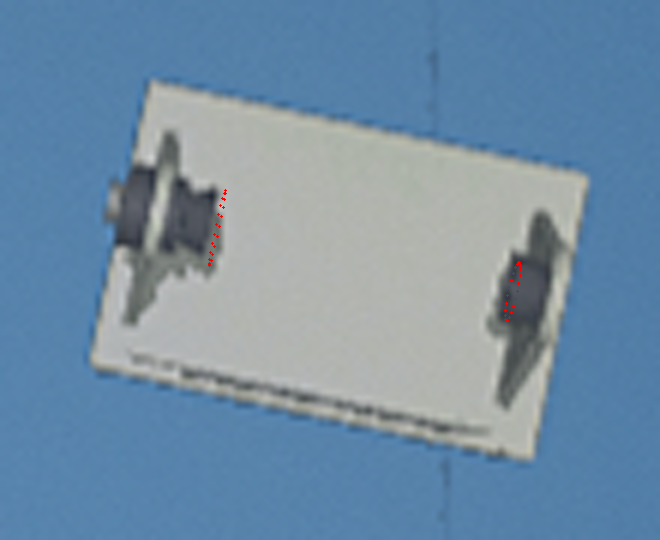

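View pics/w3.png

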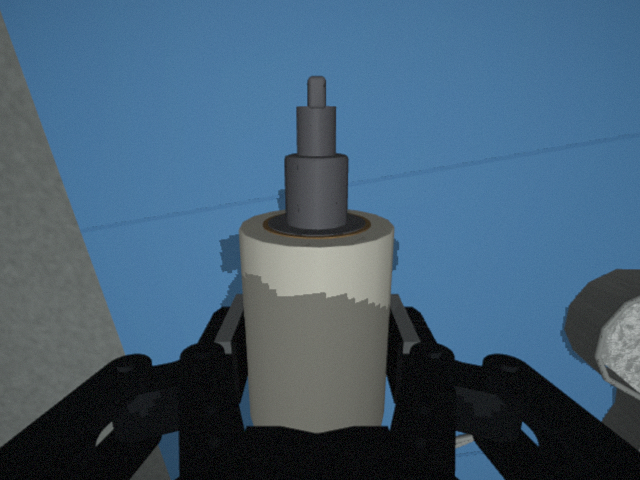

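Run:
```python
from h import *
import pickle
s,g=pickle.load(open('g3.pkl','rb'))
M=np.array(g['mount']);K=np.array(g['mtx'])
for uv in((316.5,77),(316.5,108),(316.5,156)):
    d=M[:3,:3]@np.linalg.inv(K)@[*uv,1];o=M[:3,3]
    print(o+d*(154-o[0])/d[0])
Rt=R.from_quat(s['ee_rot']).as_matrix();print(Rt.round(3))
D=R.from_euler('z',-0.2294)
P=D.apply([-70,0,0])+[563.2,-214.5,200]
print(plan(s,P,down(-0.2294-np.pi/2)))
```

```text
[ 1.54000000e+02  7.02271733e-03 -8.46924710e+01]
[ 1.54000000e+02  5.76623797e-03 -7.60868064e+01]
[ 1.54000000e+02  3.70856521e-03 -6.19937444e+01]
[[ 0.004  0.985 -0.171]
 [-0.002 -0.171 -0.985]
 [-1.     0.004  0.001]]
(array([-0.0416,  0.056 ,  0.4307]), array([ 0.0579,  0.001 , -0.0038]))
```

```bash
python3 -m handwheel '{"dp":[[-0.04,0.01,0.05],[-0.04,0.02,0.1],[-0.04,0.03,0.2],[-0.04,0.04,0.3],[-0.04,0.056,0.43]],"turn":[[0.01,0,0],[0.02,0,0],[0.03,0,0],[0.04,0,0],[0.058,0,-0.002]],"grip":[0.6,0.6,0.6,0.6,0.6]}';python3 -m handwheel '{"dp":[[0,0.02,0.3],[0,0.02,0.3],[0,0.02,0.3],[0,0.02,0.3],[0,0.02,0.3]],"turn":[[0,0,0],[0,0,0],[0,0,0],[0,0,0],[0,0,0]],"grip":[0.6,0.6,0.6,0.6,0.6]}'
python3 - <<'E'
from h import *
s=bot.observe();print(s['joint_positions'],gp(s))
D=R.from_euler('z',-0.2294)
P=D.apply([-70,0,0])+[563.2,-214.5,200]
print(plan(s,P,down(-0.2294-np.pi/2)))
E
```

```text
clock: 4.05
ee_pos: [508.4, 37.6, 353.0]
ee_rot: [0.556, 0.438, -0.552, 0.441]
wrist_force: [0.9, -0.9, -2.6]
grip_width: 48.2
clock: 4.47
ee_pos: [473.9, -167.9, 352.9]
ee_rot: [0.556, 0.437, -0.552, 0.441]
wrist_force: [0.9, -0.4, -2.5]
grip_width: 48.1
[ 0.63602129  0.39660987 -0.47209599  1.95089484  0.23687739  0.83947806
 -0.19249132] [ 475.20023795 -168.02642967  197.94438642]
(array([-0.0019,  0.0276,  0.025 ]), array([-0.0006, -0.0013, -0.0081]))
```

```bash
python3 -m handwheel '{"dp":[[-0.002,0.028,0.025],[-0.002,0.028,0.025],[-0.002,0.028,0.025]],"turn":[[0,0,-0.008],[0,0,-0.008],[0,0,-0.008]],"grip":[0.6,0.6,0.6]}'
python3 - <<'E'
from h import *
import pickle
s=bot.observe();print(abs(s['qd']).max(),gp(s))
g=snap('wrist','w4.png');pickle.dump((s,g),open('g4.pkl','wb'))
E
```

```text
clock: 4.72
ee_pos: [495.6, -201.0, 355.5]
ee_rot: [0.556, 0.438, -0.554, 0.438]
wrist_force: [0.3, 0.2, -2.7]
grip_width: 48.0
0.04966003010161345 [ 495.90253705 -200.92608606  200.52520789]
```

View pics/w4.png

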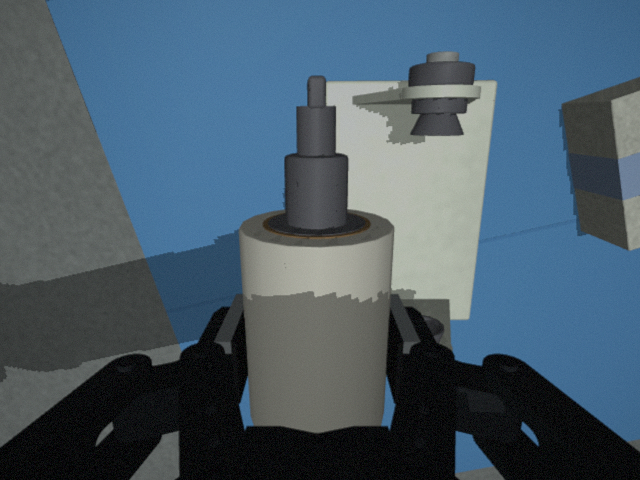

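Run:
```python
from h import *
import pickle
from scipy.optimize import least_squares
s,g=pickle.load(open('g4.pkl','rb'))
T=lambda p,L:R.from_euler('z',p[2]).apply(np.array(L,float))+[p[0],p[1],0]
L=[(65,100,13),(65,-100,13),(16,60,85),(-16,60,85)]
c=np.array([(496.5,81),(469,319),(464,134),(410,134)])
for p in([563.2,-214.5,-.2294],):
    print(proj(g,T(p,L),s).round(1))
f=lambda p:(proj(g,T(p,L),s)-c).ravel()
r=least_squares(f,[563,-214,-.23]);print(r.x,r.fun.round(1))
print('rim center xy via z=85',onz(g,(437,134),85,s),T([563.2,-214.5,-.2294],[(0,60,85)]))
print(onz(g,c[0],13,s),onz(g,c[1],13,s))
```

```text
[[495.1  77.8]
 [466.6 319.7]
 [457.5 138. ]
 [403.8 138.3]]
[ 5.65769773e+02 -2.13684887e+02 -2.41794101e-01] [ 3.5 -4.  -1.2  0.1 -1.1  1.9 -0.9  1.5]
rim center xy via z=85 [ 580.8656513  -154.59227637   85.        ] [[ 576.84359696 -156.07181962   85.        ]]
[ 649.99009526 -134.34830008   13.        ] [ 605.9529139  -326.49679312   13.        ]
```

```bash
cat >> h.py <<'E'
DP=np.array([565.5,-214.2,0]);YAW=-0.229
DR=R.from_euler('z',YAW)
loc=lambda P:DR.inv().apply(np.array(P)-DP)
wor=lambda P:DR.apply(np.array(P,float))+DP
SP=dict(x=154.,c=-4.7)   # spindle axis tool x, roll centre tool z
def tilt(a,roll=0.):
    # dispenser frame: nose dir n=(0,-cos a,-sin a), tool y as in level; roll about the spindle axis
    B=DR.as_matrix()@np.eye(3)
    n=np.array([0,-np.cos(a),-np.sin(a)]); x=np.array([0,np.sin(a),-np.cos(a)]); y=np.cross(n,x)
    return B@np.c_[x,y,n]@R.from_euler('z',roll).as_matrix()
def goal(s,tip,dist,a,roll=0.):
    """tip: local pos of floor/pivot, dist: distance roll centre from it along axis"""
    Rt=tilt(a,roll); c=wor(np.array(tip)+dist*np.array([0,np.cos(a),np.sin(a)]))
    P=c-Rt@[SP['x'],0,SP['c']]
    return plan(s,P,Rt,grasp=False)
def where(s):
    Rt=R.from_quat(s['ee_rot']).as_matrix(); c=s['ee_pos']+Rt@[SP['x'],0,SP['c']]
    return 'centre',loc(c).round(1),'tip',loc(c+80*Rt[:,2]).round(1),'tong',loc(c-80*Rt[:,2]).round(1),'axis',(DR.inv().apply(Rt[:,2])).round(3),'F',DR.inv().apply(s['wrist_force']).round(1)
E
python3 - <<'E'
from h import *
s=bot.observe();print(where(s))
print(goal(s,(0,-78,150),110,.297)); print(goal(s,(0,-78,85),110,.297))
E
```

```text
('centre', array([-71.6,   3.9, 201.3]), 'tip', array([-71.8, -76.1, 201.2]), 'tong', array([-71.4,  83.9, 201.5]), 'axis', array([-0.002, -1.   , -0.002]), 'F', array([ 0.3,  1. , -2.6]))
(array([0.0273, 0.0718, 0.0212]), array([-0.0022,  0.2953, -0.001 ]))
(array([0.0923, 0.0717, 0.0213]), array([-0.0022,  0.2953, -0.001 ]))
```

```bash
python3 -m handwheel '{"dp":[[0.01,0.03,0.007],[0.02,0.06,0.015],[0.027,0.072,0.021],[0.027,0.072,0.021],[0.027,0.072,0.021]],"turn":[[0,0.1,0],[-0.002,0.2,-0.001],[-0.002,0.295,-0.001],[-0.002,0.295,-0.001],[-0.002,0.295,-0.001]],"grip":[0.6,0.6,0.6,0.6,0.6]}' 80
python3 - <<'E'
from h import *
s=bot.observe();print(where(s),s['joint_positions'])
print(goal(s,(0,-78,85),110,.297))
E
```

```text
clock: 5.18
ee_pos: [560.2, -235.4, 327.4]
ee_rot: [0.629, 0.5, -0.467, 0.369]
wrist_force: [-0.9, 0.0, -2.3]
grip_width: 48.4
('centre', array([ -0.7,  27.6, 181.5]), 'tip', array([ -0.8, -48.9, 158.1]), 'tong', array([ -0.7, 104.1, 204.9]), 'axis', array([-0.001, -0.956, -0.292]), 'F', array([-0.9, -0.2, -2.3])) [ 0.79278719  0.64737723 -0.55987651  1.66939559  0.03861767  0.93430496
  0.07108891]
(array([0.0613, 0.0005, 0.0193]), array([-0.0008,  0.0004,  0.0023]))
```

```bash
python3 -m handwheel '{"dp":[[0.02,0.0005,0.007],[0.04,0.0005,0.013],[0.061,0.0005,0.019],[0.061,0.0005,0.019],[0.061,0.0005,0.019]],"turn":[[0,0,0],[0,0,0],[0,0,0.002],[0,0,0.002],[0,0,0.002]],"grip":[0.6,0.6,0.6,0.6,0.6]}'
python3 - <<'E'
from h import *
s=bot.observe();print(where(s))
print(goal(s,(0,-78,85),92,.297))
a=snap('top','t6.png')['frame'][190:310,290:420][:,:,::-1];b=snap('side','s6.png')['frame'][150:280,280:400][:,:,::-1]
w=snap('wrist','w6.png')
a=cv2.resize(a,None,fx=3,fy=3,interpolation=2);b=cv2.resize(b,None,fx=3,fy=3,interpolation=2)
o=np.zeros((390,760,3),np.uint8);o[:360,:390]=a;o[:390,395:755]=b;cv2.imwrite('pics/c6.png',o)
E
```

```text
clock: 5.6
ee_pos: [560.0, -233.8, 264.1]
ee_rot: [0.628, 0.501, -0.466, 0.37]
wrist_force: [0.8, -0.6, -2.2]
grip_width: 47.9
('centre', array([ -1.3,  29.1, 118.2]), 'tip', array([ -1.2, -47.4,  94.9]), 'tong', array([ -1.5, 105.6, 141.5]), 'axis', array([ 0.002, -0.957, -0.292]), 'F', array([ 0.9, -0.4, -2.2]))
(array([0.0004, 0.0009, 0.0203]), array([0.0018, 0.0011, 0.0027]))
```

View pics/c6.png

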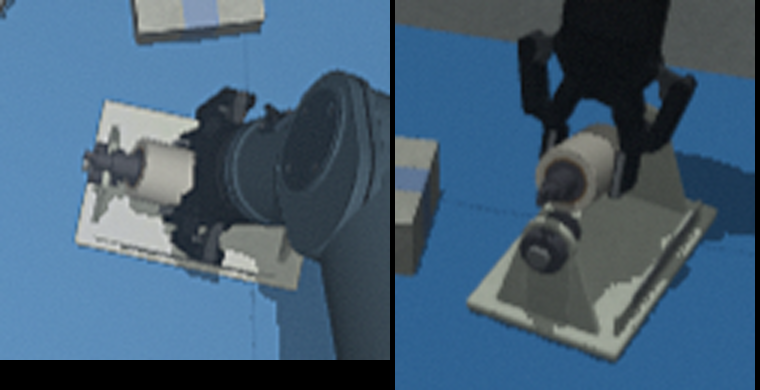

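View pics/w6.png

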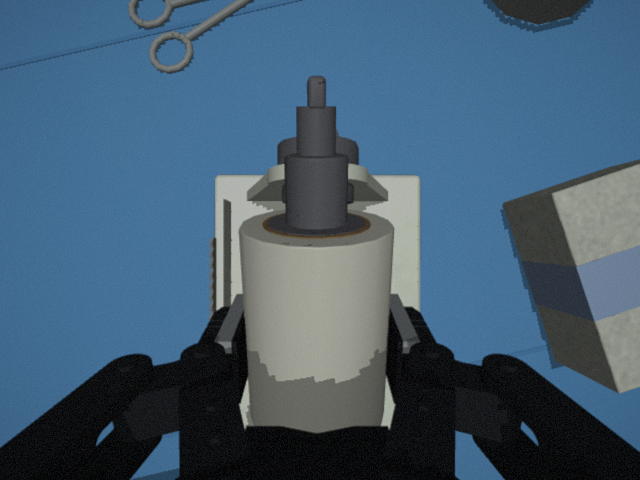

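```bash
python3 -m handwheel '{"dp":[[0,0.001,0.005],[0,0.001,0.010],[0,0.001,0.015],[0,0.001,0.020],[0,0.001,0.020]],"turn":[[0.001,0.001,0.002],[0.001,0.001,0.002],[0.001,0.001,0.002],[0.001,0.001,0.002],[0.001,0.001,0.002]],"grip":[0.6,0.6,0.6,0.6,0.6]}' 100
python3 - <<'E'
from h import *
s=bot.observe();print(where(s))
E
python3 -m handwheel '{"dp":[[0,0,0.003],[0,0,0.006],[0,0,0.009],[0,0,0.011],[0,0,0.011]],"turn":[[0,0,0],[0,0,0],[0,0,0],[0,0,0],[0,0,0]],"grip":[0.6,0.6,0.6,0.6,0.6]}'
python3 - <<'E'
from h import *
s=bot.observe();print(where(s));print(goal(s,(0,-78,85),80,.297))
E
```

```text
clock: 6.17
ee_pos: [556.8, -255.9, 259.0]
ee_rot: [0.631, 0.498, -0.466, 0.37]
wrist_force: [-1.7, 0.3, -2.1]
grip_width: 47.6
('centre', array([  1.5,   6.8, 113. ]), 'tip', array([  1.3, -69.7,  89.7]), 'tong', array([  1.6,  83.3, 136.3]), 'axis', array([-0.002, -0.957, -0.291]), 'F', array([-1.7, -0.1, -2.1]))
clock: 6.58
ee_pos: [554.7, -264.8, 255.9]
ee_rot: [0.631, 0.499, -0.465, 0.37]
wrist_force: [0.8, 5.2, 0.6]
grip_width: 47.6
('centre', array([  1.3,  -2. , 110.1]), 'tip', array([  1.2, -78.5,  86.6]), 'tong', array([  1.4,  74.5, 133.6]), 'axis', array([-0.001, -0.956, -0.294]), 'F', array([-0.4,  5.3,  0.6]))
(array([ 0.0017, -0.001 , -0.0001]), array([-0.0013, -0.0011, -0.0023]))
```

```bash
python3 -m handwheel '{"dp":[[0.0005,0,0.004],[0.001,0,0.008],[0.001,-0.001,0.012],[0.001,-0.001,0.016],[0.001,-0.001,0.016]],"turn":[[0,0,0],[0,0,0],[0,0,0],[0,0,0],[0,0,0]],"grip":[0.6,0.6,0.6,0.6,0.6]}'
python3 - <<'E'
from h import *
s=bot.observe();print(where(s),s['grip_width']);print(goal(s,(0,-78,85),54,.297))
g=snap('wrist','w7.png')
E
```

```text
clock: 7.0
ee_pos: [551.7, -277.0, 251.1]
ee_rot: [0.632, 0.5, -0.463, 0.37]
wrist_force: [4.0, 8.4, 2.6]
grip_width: 47.3
('centre', array([  1.3, -14. , 105.4]), 'tip', array([  1.4, -90.4,  81.6]), 'tong', array([  1.2,  62.4, 129.2]), 'axis', array([ 0.001, -0.955, -0.297]), 'F', array([2. , 9.1, 2.6])) 47.33607581902015
(array([ 0.0007, -0.0008,  0.0124]), array([ 0.001 , -0.005 , -0.0034]))
```

View pics/w7.png

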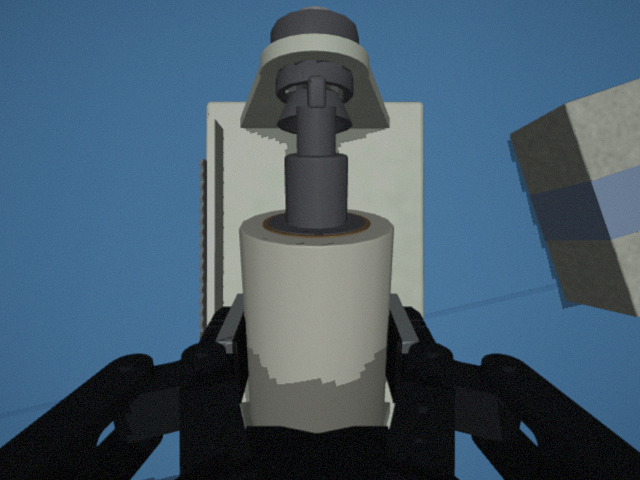

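```bash
python3 -m handwheel '{"dp":[[0.0005,0,0.004],[0.0007,0,0.008],[0.0007,-0.0008,0.011],[0.0007,-0.0008,0.0125],[0.0007,-0.0008,0.0125]],"turn":[[0,-0.002,0],[0,-0.005,0],[0,-0.005,-0.003],[0,-0.005,-0.003],[0,-0.005,-0.003]],"grip":[0.6,0.6,0.6,0.6,0.6]}'
python3 - <<'E'
from h import *
s=bot.observe();print(where(s),s['grip_width']);print(goal(s,(0,-78,85),54,.297))
Rt=R.from_quat(s['ee_rot']).as_matrix();print(Rt[:,2]@(s['wrist_force']+[0,0,2.3]))
E
```

```text
clock: 7.47
ee_pos: [550.4, -284.2, 248.0]
ee_rot: [0.631, 0.502, -0.462, 0.37]
wrist_force: [3.7, 10.0, 3.0]
grip_width: 47.6
('centre', array([  1.4, -21.1, 102.4]), 'tip', array([  1.8, -97.5,  78.5]), 'tong', array([  1. ,  55.2, 126.3]), 'axis', array([ 0.005, -0.954, -0.299]), 'F', array([ 1.3, 10.5,  3. ])) 47.58393011493554
(array([-0.0001, -0.0012,  0.0045]), array([ 0.005 , -0.0061, -0.0016]))
-11.626426032000662
```

```bash
python3 -m handwheel '{"dp":[[0,-0.001,0.004],[0,-0.001,0.007],[0,-0.001,0.0095],[0,-0.001,0.0095]],"turn":[[0.003,-0.006,0],[0.005,-0.006,0],[0.005,-0.006,-0.002],[0.005,-0.006,-0.002]],"grip":[0.6,0.6,0.6,0.6]}'
cat >> h.py <<'E'
def rep():
    s=bot.observe();w=where(s);print(*w,s['grip_width'].round(1))
    Rt=R.from_quat(s['ee_rot']).as_matrix();c=w[1]-[0,-78,85]
    print('dist',np.linalg.norm(c).round(1),'comp',(80-np.linalg.norm(c)).round(1),'axF',(Rt[:,2]@(s['wrist_force']+[0,0,2.3])).round(2),'tilt',np.arcsin(-Rt[2,2]).round(3)); return s
E
python3 - <<'E'
from h import *
s=rep();print(goal(s,(0,-78,85),54,.297));print(goal(s,(0,-78,85),54,.15))
snap('wrist','w8.png')
E
```

```text
clock: 7.8
ee_pos: [549.7, -288.8, 246.5]
ee_rot: [0.631, 0.502, -0.463, 0.37]
wrist_force: [4.2, 11.0, 2.6]
grip_width: 47.7Traceback (most recent call last):
  File "<stdin>", line 2, in <module>
  File "h.py", line 57, in rep
    s=bot.observe();w=where(s);print(*w,s['grip_width'].round(1))
                                        ^^^^^^^^^^^^^^^^^^^^^
AttributeError: 'float' object has no attribute 'round'
```

```bash
sed -i "s/s\['grip_width'\].round(1)/round(float(s['grip_width']),1)/" h.py
python3 - <<'E'
from h import *
s=rep();print(goal(s,(0,-78,85),54,.297));print(goal(s,(0,-78,85),54,.15))
snap('wrist','w8.png')
E
```

```text
centre [  1.6 -25.7 100.9] tip [   1.9 -102.    77. ] tong [  1.3  50.6 124.8] axis [ 0.004 -0.954 -0.299] F [ 1.6 11.7  2.6] 47.7
dist 54.7 comp 25.3 axF -12.63 tilt 0.304
(array([-0.0001, -0.0015, -0.0003]), array([ 0.0041, -0.0065, -0.0007]))
(array([ 0.0089, -0.0014, -0.0223]), array([ 0.004 , -0.1535, -0.001 ]))
```

View pics/w8.png

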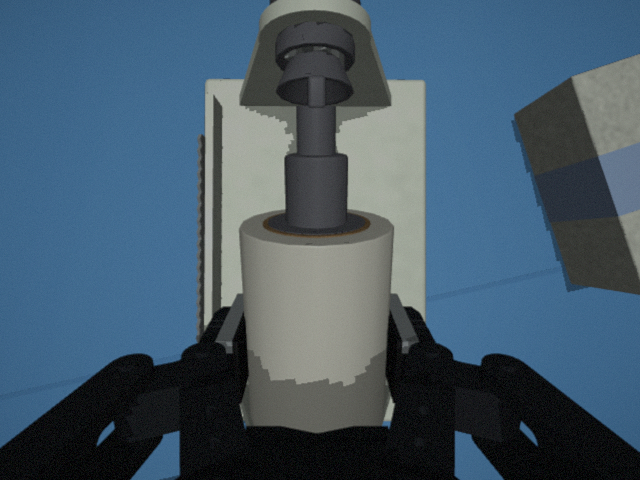

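Run:
```python
from h import *
s=bot.observe()
for a in(.26,.22,.18,.14): print(goal(s,(0,-78,85),53.5,a))
```

```text
(array([ 0.0018, -0.0015, -0.0052]), array([ 0.0043, -0.0438, -0.0007]))
(array([ 0.0041, -0.0015, -0.0112]), array([ 0.0043, -0.0838, -0.0008]))
(array([ 0.0067, -0.0014, -0.0172]), array([ 0.0042, -0.1238, -0.0009]))
(array([ 0.0095, -0.0014, -0.023 ]), array([ 0.0042, -0.1638, -0.0009]))
```

```bash
python3 -m handwheel '{"dp":[[0.0018,-0.0015,-0.001],[0.004,-0.0015,-0.007],[0.0065,-0.0015,-0.013],[0.009,-0.0015,-0.019],[0.009,-0.0015,-0.019]],"turn":[[0.004,-0.044,0],[0.004,-0.084,0],[0.004,-0.124,0],[0.004,-0.164,0],[0.004,-0.164,0]],"grip":[0.6,0.6,0.6,0.6,0.6]}';python3 - <<'E'
from h import *
s=rep()
for a in(.10,.07,.035,0): print(goal(s,(0,-78,85),53.5,a))
snap('wrist','w9.png')
E
```

```text
clock: 8.27
ee_pos: [555.8, -260.4, 244.9]
ee_rot: [0.591, 0.472, -0.51, 0.409]
wrist_force: [3.3, 12.2, 1.9]
grip_width: 47.2
centre [  1.4 -20.2  93.2] tip [  2.  -99.4  81.6] tong [  0.7  58.9 104.8] axis [ 0.008 -0.989 -0.145] F [ 0.5 12.6  1.9] 47.2
dist 58.4 comp 21.6 axF -13.11 tilt 0.146
(array([ 0.0021, -0.0011, -0.0021]), array([ 0.0082, -0.0455, -0.0022]))
(array([ 0.0039, -0.001 , -0.0066]), array([ 0.0082, -0.0755, -0.0023]))
(array([ 0.0061, -0.001 , -0.0118]), array([ 0.0081, -0.1105, -0.0025]))
(array([ 0.0085, -0.001 , -0.017 ]), array([ 0.0081, -0.1455, -0.0026]))
```

View pics/w9.png

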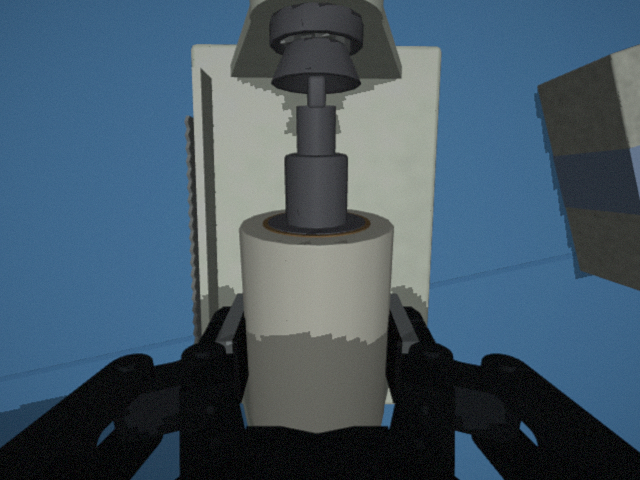

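```bash
python3 -m handwheel '{"dp":[[0,-0.001,0.004],[0,-0.001,0.007],[0,-0.001,0.007]],"turn":[[0.004,0,0],[0.008,0,0],[0.008,0,0]],"grip":[0.6,0.6,0.6]}';python3 - <<'E'
from h import *
s=rep()
snap('wrist','w10.png');snap('side','s10.png')
E
```

```text
clock: 8.57
ee_pos: [555.2, -263.5, 244.8]
ee_rot: [0.594, 0.472, -0.509, 0.407]
wrist_force: [4.0, 11.5, 2.7]
grip_width: 47.6
centre [  1.7 -22.3  93.3] tip [   2.  -101.4   81.2] tong [  1.4  56.7 105.5] axis [ 0.004 -0.988 -0.152] F [ 1.3 12.1  2.7] 47.6
dist 56.3 comp 23.7 axF -12.7 tilt 0.152
```

View pics/w10.png

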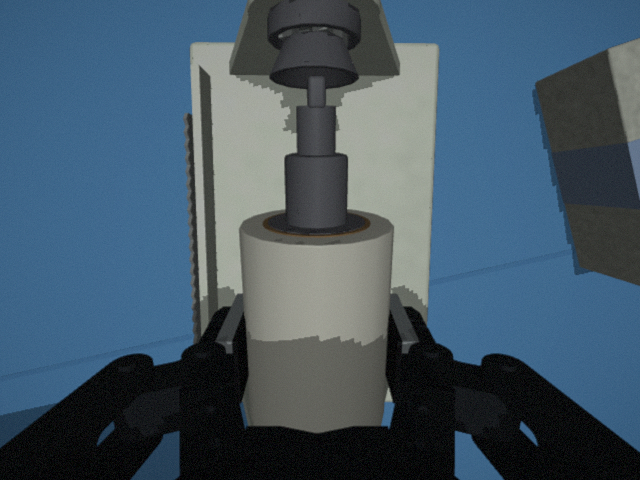

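```bash
python3 -m handwheel '{"dp":[[0,-0.001,0.004],[0,-0.001,0.008],[0,-0.001,0.008]],"turn":[[0.004,0,0],[0.004,0,0],[0.004,0,0]],"grip":[0.6,0.6,0.6]}';python3 - <<'E'
from h import *
s=rep()
for a in(.12,.08,.04,0): print(goal(s,(0,-78,85),53.5,a))
E
```

```text
clock: 8.92
ee_pos: [554.4, -266.6, 244.6]
ee_rot: [0.596, 0.473, -0.506, 0.406]
wrist_force: [2.9, 12.4, 3.7]
grip_width: 47.6
centre [  1.8 -24.5  93.2] tip [   2.1 -103.5   80.6] tong [  1.5  54.5 105.9] axis [ 0.004 -0.987 -0.158] F [ 0.  12.7  3.7] 47.6
dist 54.2 comp 25.8 axF -13.52 tilt 0.159
(array([ 0.0017, -0.0011, -0.0053]), array([ 0.0037, -0.0389, -0.0045]))
(array([ 0.004 , -0.0011, -0.0114]), array([ 0.0036, -0.0789, -0.0046]))
(array([ 0.0065, -0.0011, -0.0173]), array([ 0.0035, -0.1189, -0.0047]))
(array([ 0.0093, -0.001 , -0.0231]), array([ 0.0034, -0.1589, -0.0047]))
```

```bash
python3 -m handwheel '{"dp":[[0.0017,-0.001,0.001],[0.004,-0.001,-0.0055],[0.0065,-0.001,-0.0115],[0.0093,-0.001,-0.017],[0.0093,-0.001,-0.017]],"turn":[[0.004,-0.039,-0.004],[0.004,-0.079,-0.004],[0.004,-0.12,-0.004],[0.004,-0.165,-0.004],[0.004,-0.165,-0.004]],"grip":[0.6,0.6,0.6,0.6,0.6]}';python3 - <<'E'
from h import *
s=rep()
print(goal(s,(0,-78,85),53.5,0))
snap('wrist','w11.png');snap('side','s11.png')
E
```

```text
clock: 9.33
ee_pos: [560.5, -240.6, 238.8]
ee_rot: [0.553, 0.441, -0.551, 0.443]
wrist_force: [3.3, 13.4, 2.1]
grip_width: 47.6
centre [  1.5 -22.1  84.8] tip [   2.2 -102.1   84.8] tong [ 0.9 57.9 84.8] axis [ 0.008 -1.    -0.   ] F [ 0.2 13.9  2.1] 47.6
dist 55.9 comp 24.1 axF -13.85 tilt 0.0
(array([-0.0002, -0.0012,  0.0024]), array([ 0.0078, -0.0002, -0.0029]))
```

View pics/w11.png

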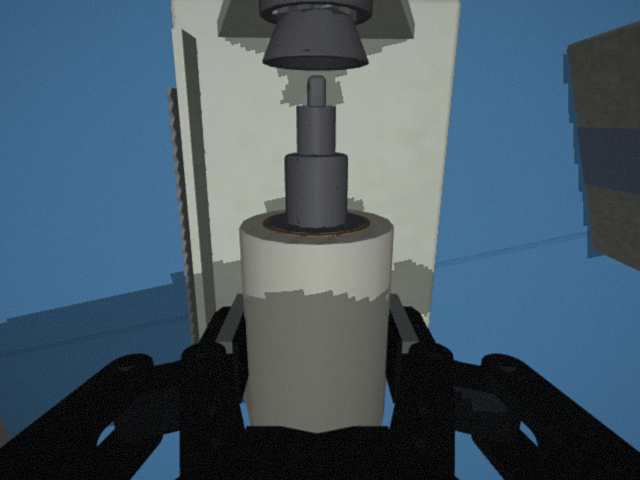

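```bash
python3 -m handwheel '{"dp":[[0,-0.0005,0],[0,-0.0005,-0.004],[0,-0.0005,-0.008],[0,-0.0005,-0.012],[0,-0.0005,-0.012]],"turn":[[0.003,0,0],[0.006,0,0],[0.006,0,-0.002],[0.006,0,-0.002],[0.006,0,-0.002]],"grip":[0.6,0.6,0.6,0.6,0.6]}';python3 - <<'E'
from h import *
s=rep()
print(goal(s,(0,-78,85),70,0))
snap('wrist','w12.png');snap('side','s12.png')
E
```

```text
clock: 9.85
ee_pos: [564.0, -226.4, 239.4]
ee_rot: [0.555, 0.441, -0.551, 0.44]
wrist_force: [1.6, 8.3, 1.2]
grip_width: 48.0
centre [ 1.6 -6.6 85.4] tip [  2.  -86.6  85. ] tong [ 1.3 73.4 85.9] axis [ 0.004 -1.    -0.006] F [-0.3  8.4  1.2] 48.0
dist 71.4 comp 8.6 axF -8.45 tilt 0.006
(array([ 0.0004, -0.0013,  0.0005]), array([ 0.0041, -0.0057, -0.0026]))
```

View pics/w12.png

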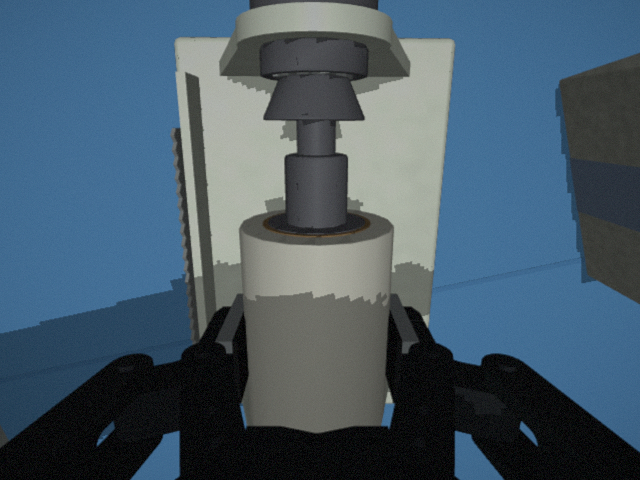

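```bash
python3 -m handwheel '{"dp":[[0,-0.0005,-0.0005],[0,-0.0005,-0.002],[0,-0.0005,-0.002]],"turn":[[0.003,-0.003,0],[0.004,-0.006,0],[0.004,-0.006,-0.002]],"grip":[0.6,0.6,0.6]}' 60;python3 - <<'E'
from h import *
s=rep()
print(goal(s,(0,-78,85),70,0))
E
```

```text
clock: 10.2
ee_pos: [564.5, -224.2, 239.7]
ee_rot: [0.554, 0.439, -0.553, 0.44]
wrist_force: [3.5, 2.3, -2.9]
grip_width: 47.5
centre [ 1.7 -5.2 85.7] tip [  1.7 -85.2  85.7] tong [ 1.6 74.8 85.7] axis [ 0.001 -1.    -0.   ] F [ 2.8  3.  -2.9] 47.5
dist 72.8 comp 7.2 axF -2.99 tilt 0.0
(array([ 0.0007, -0.0013,  0.0028]), array([ 0.0005, -0.0001, -0.0023]))
```

Run:
```python
from h import *
s=bot.observe();print(s['joint_positions'].round(2))
Rt=R.from_quat(s['ee_rot']).as_matrix();c=s['ee_pos']+Rt@[154,0,-4.7]
for r in(.07,.14,.21,.28,-.14,-.28):
    R2=Rt@R.from_euler('z',r).as_matrix(); print(r,plan(s,c-R2@[154,0,-4.7],R2,False),R2[:,0].round(2))
```

```text
[ 0.53  0.7  -0.32  1.74  0.3   0.74 -0.17]
0.07 (array([ 0.0004, -0.0108, -0.    ]), array([-0.  , -0.  ,  0.07])) [ 0.07 -0.02 -1.  ]
0.14 (array([ 0.0015, -0.0215, -0.    ]), array([-0.  , -0.  ,  0.14])) [ 0.14 -0.03 -0.99]
0.21 (array([ 0.0034, -0.0321, -0.    ]), array([-0.  ,  0.  ,  0.21])) [ 0.21 -0.05 -0.98]
0.28 (array([ 0.006 , -0.0426,  0.    ]), array([-0.  ,  0.  ,  0.28])) [ 0.27 -0.06 -0.96]
-0.14 (array([0.0015, 0.0215, 0.    ]), array([-0.  ,  0.  , -0.14])) [-0.13  0.03 -0.99]
-0.28 (array([0.006 , 0.0426, 0.    ]), array([ 0.  ,  0.  , -0.28])) [-0.27  0.06 -0.96]
```

```bash
python3 -m handwheel '{"dp":[[0.0004,0.0108,-0.002],[0.0015,0.0215,-0.003],[0.0034,0.0321,-0.003],[0.006,0.0426,-0.003],[0.006,0.0426,-0.003]],"turn":[[0,0,-0.07],[0,0,-0.14],[0,0,-0.21],[0,0,-0.28],[0,0,-0.28]],"grip":[0.6,0.6,0.6,0.6,0.6]}' 30;cat >> h.py <<'E'
def rolls(s,rs):
    Rt=R.from_quat(s['ee_rot']).as_matrix();c=s['ee_pos']+Rt@[154,0,-4.7]
    print('roll',np.arctan2(-Rt[2,1],-Rt[2,0]).round(3), s['joint_positions'].round(2))
    for r in rs:
        R2=Rt@R.from_euler('z',r).as_matrix(); print(r,*plan(s,c-R2@[154,0,-4.7],R2,False))
E
python3 - <<'E'
from h import *
s=rep();rolls(s,(-.07,-.14,-.21,-.28))
snap('wrist','w13.png')
E
```

```text
clock: 10.62
ee_pos: [606.1, -229.3, 232.0]
ee_rot: [-0.484, -0.516, 0.61, -0.356]
wrist_force: [-7.5, 5.8, 1.9]
grip_width: 47.6
centre [-1.  -0.6 84.4] tip [ -0.7 -80.6  84.2] tong [-1.3 79.4 84.6] axis [ 0.004 -1.    -0.002] F [-8.7  3.9  1.9] 47.6
dist 77.4 comp 2.6 axF -3.97 tilt 0.002
roll 0.289 [ 0.48  0.84 -0.31  1.49  0.25  1.14 -0.12]
-0.07 [0.0004 0.0108 0.    ] [ 0.   -0.   -0.07]
-0.14 [ 0.0015  0.0215 -0.    ] [ 0.   -0.   -0.14]
-0.21 [ 0.0034  0.0321 -0.    ] [-0.    0.   -0.21]
-0.28 [ 0.006   0.0426 -0.    ] [ 0.    0.   -0.28]
```

View pics/w13.png

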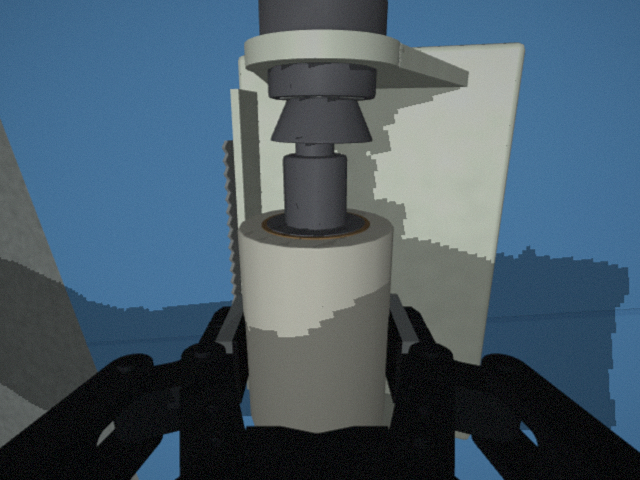

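```bash
python3 -m handwheel '{"dp":[[0,0,0],[0,0,0],[0,0,0],[0,0,0],[0,0,0]],"turn":[[0,0,0],[0,0,0],[0,0,0],[0,0,0],[0,0,0]],"grip":[0,-0.2,-0.5,-0.5,-0.5]}' 20
python3 - <<'E'
from h import *
s=rep();rolls(s,(.28,))
snap('wrist','w14.png');snap('top','t14.png');snap('side','s14.png')
E
```

```text
clock: 11.08
ee_pos: [605.6, -229.9, 232.4]
ee_rot: [-0.485, -0.515, 0.61, -0.357]
wrist_force: [-0.6, 0.8, 0.1]
grip_width: 63.9
centre [-0.8 -1.3 84.7] tip [ -0.6 -81.3  84.5] tong [-1.  78.7 84.8] axis [ 0.002 -1.    -0.002] F [-0.7  0.6  0.1] 63.9
dist 76.7 comp 3.3 axF -0.64 tilt 0.002
roll 0.286 [ 0.48  0.84 -0.31  1.5   0.25  1.14 -0.13]
0.28 [ 0.006  -0.0426 -0.    ] [-0.   -0.    0.28]
```

View pics/w14.png

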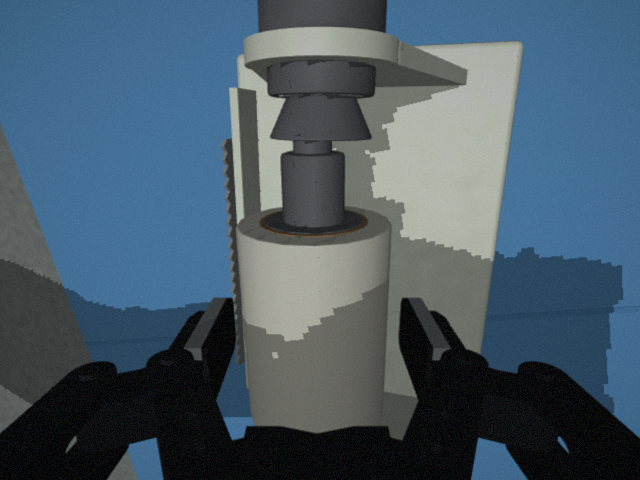

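```bash
python3 -m handwheel '{"dp":[[-0.005,0,0],[-0.02,0,0],[-0.045,0,0],[-0.075,0,0],[-0.11,0,0]],"turn":[[0,0,0],[0,0,0],[0,0,0],[0,0,0],[0,0,0]],"grip":[-0.5,-0.7,-0.7,-0.7,-0.7]}';  python3 -m handwheel '{"dp":[[-0.01,0,0],[-0.03,0,0.0],[-0.05,0,0.0],[-0.05,0,0.0]],"turn":[[0,0,0.05],[0,0,0.1],[0,0,0.15],[0,0,0.15]],"grip":[-0.7,-0.7,-0.7,-0.7]}'
python3 - <<'E'
from h import *
import pickle
s=rep()
G=[snap('wrist','w15.png'),snap('top','t15.png'),snap('side','s15.png')];pickle.dump((s,G),open('g15.pkl','wb'))
E
```

```text
clock: 11.65
ee_pos: [635.5, -236.7, 338.2]
ee_rot: [-0.485, -0.516, 0.61, -0.356]
wrist_force: [0.7, -0.4, -0.2]
grip_width: 72.5
clock: 11.98
ee_pos: [650.8, -240.4, 391.6]
ee_rot: [-0.525, -0.475, 0.58, -0.404]
wrist_force: [0.2, -0.1, -0.2]
grip_width: 72.7
centre [ 69.5  -1.2 238.8] tip [ 69.7 -81.2 238.7] tong [ 69.3  78.8 239. ] axis [ 0.003 -1.    -0.002] F [ 0.2  0.  -0.2] 72.7
dist 185.4 comp -105.4 axF -0.01 tilt 0.002
```

View pics/w15.png

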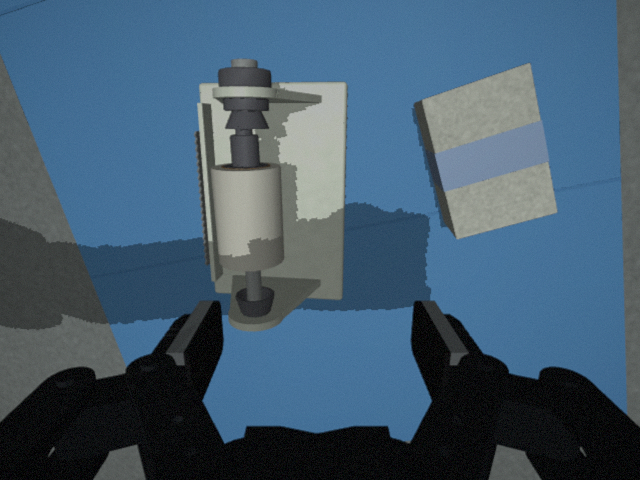

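View pics/s15.png

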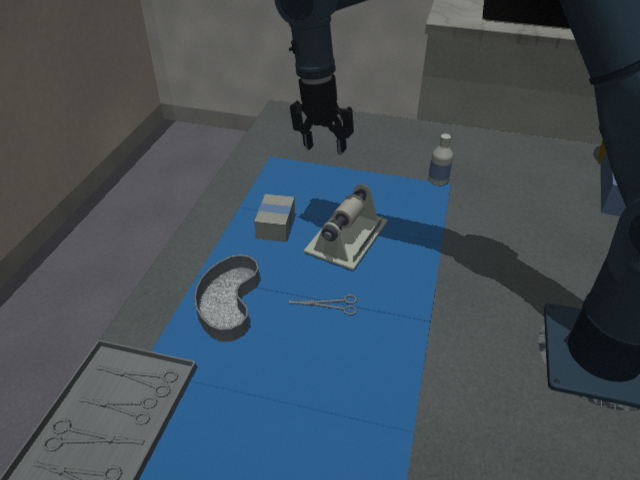

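Run:
```python
from h import *
import pickle
s,G=pickle.load(open('g15.pkl','rb'));g=G[0]
print(proj(g,wor([(0,60,85),(0,60,101),(0,55,95),(0,49,95),(0,-66,85),(10,55,85),(10,49,85),(0,34.5,110),(0,28.5,110)]),s).round(1))
a=cv2.resize(g['frame'][50:340,180:360][:,:,::-1],None,fx=2,fy=2,interpolation=2);cv2.imwrite('pics/z15.png',a)
a=cv2.resize(g['frame'][90:180,205:305][:,:,::-1],None,fx=6,fy=6,interpolation=2);cv2.imwrite('pics/z16.png',a)
```

```text
[[246.1 130.2]
 [238.9 130.8]
 [242.1 138.2]
 [242.6 147.2]
 [254.  294.7]
 [260.3 137.7]
 [260.6 146.5]
 [236.8 171.2]
 [237.3 180.3]]
```

View pics/z16.png

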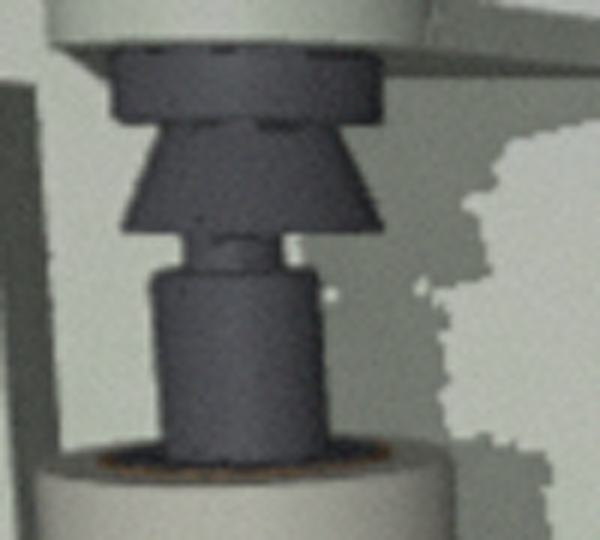

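View pics/z15.png

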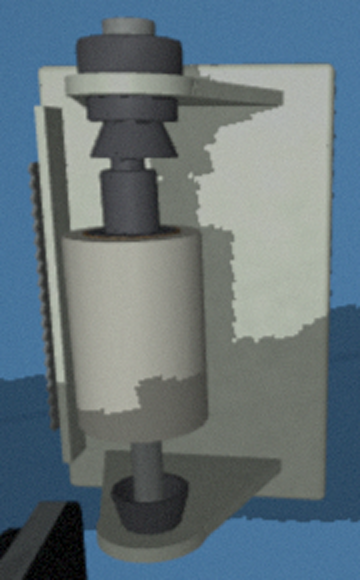

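Run:
```python
from h import *
print(bot.close_job(), bot.observe()['clock'])
```

```text
the job is handed in; nothing more can be done
the job is handed in; nothing more can be done
```

The spindle and its tape roll are back in the dispenser, with the tongue dropped into the brake hub's groove. The robot had let go and backed away, and I handed the job in at about 12 s. No verdict was reported.

**What I did:** I gripped the roll and tilted it about 17° with the tongue end up. With the nose in the plain cup, I pushed the spring in about 25 mm, swung the tongue down in front of the brake cup and let it out onto the hub. I turned the roll about 16° until the tongue dropped in, then opened the gripper.

**Last checks:**
- **Drop into the groove:** during the turn, the roll's centre shifted about 4.6 mm toward the brake. It settled about where a fully home spindle should sit, with the spring in by roughly 3 mm.
- **Final close-up:** the gap between the grey tube and the brake cup's rim was about 4 mm. I expected 5 mm if home and 11 mm if the tongue were still on the hub's face.
- **Forces:** the wrist force was close to zero after release. The highest I read was about 14 N, but I only took readings at the end of each move.
- **Other items:** in the side picture, the dish, forceps, bottle and carton look where they were. I did not measure them.

**Disagreements:**
- The side and top cameras put the dispenser about 5 mm apart along the spindle line, so I used a blended estimate confirmed by contact and the wrist camera.
- My first grip was about 4.7 mm off the roll's centre, which I allowed for afterwards.
- While swinging the tongue down, the spring travel worked out from force and from position differed by up to 4 mm, then came within about 1 mm after I pushed in further.

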